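Set a ratchet work support under an overhanging plate

ROBOT

A 6-joint arm with a two-finger parallel gripper is mounted at the origin on a cart in front of the work surface, level with it; the furniture and walls round the work are solid. World frame = base frame: x ahead of the robot, y to its left, z up, the work surface at z = 0. Lengths are in mm, angles in rad, forces in N, time in s.
With the tool pointing down it reaches from about 350 to 975 mm from the base axis. Payload 7.1 kg.
Tool frame: the origin (TCP) lies midway between the tips of the shut fingers; the grasp point (between the pads) lies 19 mm behind it; z points along the fingers, y is the line along which they close (so a half turn about z gives the same grasp; the last joint's range is limited). The gripper opens to 88 mm and grips with 3 to 60 N. Pads are 20 mm wide; open, the fingers measure 115 mm over their backs; the gripper's body (75 mm by 178 mm) begins 61 mm behind the grasp point.
Start: joints at [-1.231, 0.423, 1.63, -0, 1.089, -0.019], TCP at [219.486, -585.176, 222.675] pointing down, gripper open.
Joint ranges: [-3, 3], [-0.9, 2.11], [0.09, 2.58], [-1.31, 4.45], [0.11, 2.69], [-2.54, 2.54]. Speed limits (rad/s): [2.39, 2.39, 3.01, 3.14, 3.14, 3.14].

INTERFACE

Orientations are given as a rotation vector (axis times angle).
In Python, from workcell import ctrl gives the robot as it stands.
- The arm moves only by the shell command python3 -m inch 'ROWS' [OPENING]. ROWS is JSON, a list of rows, each an object with "xyz": the shift along the tool's x, y, z in mm, a list of three; "rot": the turn, a rotation vector about the tool's x, y, z in rad, a list of three. In form: [{"xyz": [dx, dy, dz], "rot": [ax, ay, az]}, ...]. A call has 1 to 12 rows; each row is the pose to reach, as a shift and turn from the pose commanded when the call began, along the tool's axes at that moment; what a row does not reach only later rows make up. A row lasts 1/12 s, in which the tool goes at most 41.7 mm and 7.16 degrees, less where a joint would pass 70% of its speed; a pose out of reach is approached as far as the arm can. A call with a gripper value outside its range is refused whole. OPENING is the closure in counts, from 0 (fully open) to 255 (shut), set as the call begins (- or left out, the last holds). The fingers move at their own pace and stop on an object; the grip force is fixed at half the most. Time passes only in rows, so rows that repeat a pose let the fingers close. It gives the time, the measured TCP pose, the force, the opening and the grip force at its end, in the units of the state.
- ctrl.get_obs(): the state, without advancing time (a new reading comes with each control period).
- ctrl.get_image(name): name is "side" or "top" or "wrist"; returns the picture (384x512x3 uint8, red, green, blue); there is no depth.
- ctrl.camera_model(name): a dict with "fx", "fy", "cx", "cy" (pixels), "k1" (the pictures are not rectified: a ray, as slopes to the right and down, at radius r is drawn at 1 + k1 r^2 times it, then the intrinsics apply), "position" and "attitude" of the camera in the world. Camera axes: x right, y up, looking along -z (the intrinsics and any distortion apply to the point x, -y, -z); pixel columns grow to the right and rows downward; lengths in mm; the calibration is good to about 2 mm. A picture is of the moment at which its call begins: read the wrist's pose just before it. camera_model takes no time and is no camera call; for the wrist camera it gives the pose at the moment of the call.
- ctrl.close_job(): hands the job in; it is judged then, once.
The state is a dict: "t": time; "qpos": joint angles; "qvel": joint speeds; "joint_torque": joint torques, N m; "ee_pos": TCP position; "orientation": TCP orientation; "ft_force": force on the tool from outside, world axes, zero at the start; "moment": the same for the moment, N m; "width": finger opening in mm; "grasp_force": force on a finger pad.
Only numpy, scipy, OpenCV 4.12 (cv2) and the standard library are available. Lean on these libraries where they do the work, as an engineer would, in place of code of your own. Each camera call takes 0.05 s, during which the arm holds its last target. There are 200 camera calls.

TASK

Lift the ratchet column of the work support by its grip until the spring-loaded head just touches the underside of the overhanging plate, then raise it exactly two clicks more, let go so that it stands on its pawl, and finally push the lock plunger fully home. Never jam the head hard against the plate (two clicks give some 6 to 9.5 N; stay below 13 N), and do not disturb the loose parts standing round it.

Things in the scene. Friction and masses are not known exactly. Their poses are not given: they have to be found in the camera images.
- fixture: Fixed dark steel plate 195 x 205 x 20 mm (x -100..95, y -130..75 mm) with a post near its far edge. Origin: its underside, near the column axis; x to the post, z up. Clamped to the post, an aluminium work plate 70 mm wide, 12 thick reaches over the column to x = -20 mm. Its clamped height varies and is not reported: underside 222 to 242 mm above the bench; rigid.
- support: Fixed grey housing of the ratchet work support, 106 mm tall, on the surface plate near the fixture's axis. Origin: under its foot (20 mm above the bench) on the column axis. Its -x is the side of the grip, +y the side of the pawl and lock plunger.
- column: Steel column (0.3 to 0.6 kg), slides only up; frame parallel to the support's. Its height over the support's origin is its travel, 0 to 78 mm. The pawl clicks under a tooth at every 8 mm (0, 8, 16..); it cannot sink past a clicked notch. Starts at 0, 8 or 16 mm. Between notches lifting takes up to 3 N extra, which drops at the click; let go after a click, it sinks onto the pawl.
- head_foot (a point): Point on the column axis 166 mm above the column's origin, where the round steel head (28 mm across, 10 mm thick: its free top is 10 mm above this point) meets its stem. The head is sprung in the column: it presses the plate with 3 N at first touch, plus 0.4 N for each mm the column rises further (27 mm at most). This point moves with the column, not with the head.
- grip (a point): Centre of the black grip, an upright tab 36 mm long (support x), 12 mm thick (y: close the fingers along this) and 38 mm tall, from 23 mm below to 15 mm above this point. It sits 120 mm towards the support's -x from the column axis on a 12 mm round bar, 139 mm above the column's origin, and moves with the column.
- pawl (a joint): How far the sprung pawl is pushed outward, m: 0 to 1 mm = seated in a notch, growing to about 4 mm as a tooth passes, snapping back to 0 at each click.
- lock (a joint): Travel of the lock plunger, m: 0 to 3 mm at the start (out), 22 mm = home at its stop, its tip right behind the pawl. It slides along the support's -y, stays where left, needs about 3 N. It cannot go home while the pawl is out; home too early, it blocks the pawl.
- knob (a point): Centre of the outer end face of the lock plunger's black round knob (26 mm diameter, 12 mm thick, axis level along the support's y), which faces the support's +y; 115 mm from the column axis at lock = 0 and 85 mm above the support's origin. Push it in the support's -y direction.
- flange: Bystander: loose brass-coloured turned flange, 30 mm diameter, 26 mm tall, on the surface plate. Origin at its underside. Leave it alone.
- gauge_block: Bystander: loose steel block 35 x 15 x 22 mm on the surface plate. Origin at its underside. Leave it alone.
- thin_block: Bystander: loose thin upright steel block 35 x 9 x 27 mm on the surface plate. Origin at its underside. Leave it alone.

How it is judged:
By the outcome, as a careful person would: the job done as asked, in the order asked, and still so for the second after the job is handed in, with the robot touching nothing.
It also fails if it takes over 72 s, if anything falls off the work surface, if the arm or the gripper's body presses on something with over 40 N, if the wrist force passes 120 N, or if a joint passes its speed limit or range.

## Working session

There is one attempt and no reset: what is moved stays moved. The work goes in short steps, Python scripts to look and compute and a shell command to move; the robot and the scene stay as the last step left them, time stands still between calls to the robot, and variables do not carry over. Pictures are saved under pics/ and viewed, at most 10 in all, crops included, and the job is handed in when it is done.

```bash
ls; mkdir -p pics
python3 - <<'E'
from workcell import ctrl
import cv2,numpy as np
o=ctrl.get_obs();print({k:np.round(v,3).tolist() for k,v in o.items()})
for n in("side","top"):
    cv2.imwrite(f"pics/{n}0.png",ctrl.get_image(n)[:,:,::-1]);print(n,ctrl.camera_model(n))
E
```

```text
pics
{'t': 0.0, 'qpos': [-1.231, 0.424, 1.631, -0.0, 1.089, -0.019], 'qvel': [-0.001, -0.0, 0.001, -0.001, -0.002, 0.0], 'joint_torque': [-0.002, -54.463, -27.367, 0.064, 0.023, -0.0], 'ee_pos': [219.305, -584.661, 221.901], 'orientation': [-3.09, -0.56, 0.0], 'ft_force': [-0.225, -0.123, -0.03], 'moment': [0.021, 0.019, 0.016], 'grasp_force': 0.0, 'width': 87.63}
side {'fx': 476.73872995047356, 'fy': 476.73872995047356, 'cx': 259.204121272841, 'cy': 187.98556824254175, 'k1': -0.004528179020272951, 'position': array([150.5259407 , 329.2889888 , 431.68450665]), 'attitude': array([ 0.43303733, -1.53622708, -2.2259394 ])}
top {'fx': 421.86873970652675, 'fy': 421.86873970652675, 'cx': 257.73787354421376, 'cy': 189.08311785277826, 'k1': -0.15698995486852804, 'position': array([ 423.7852329 , -395.21471907,  980.44609203]), 'attitude': array([ 0.11234907, -0.0733968 , -1.58887116])}
```

View pics/side0.png

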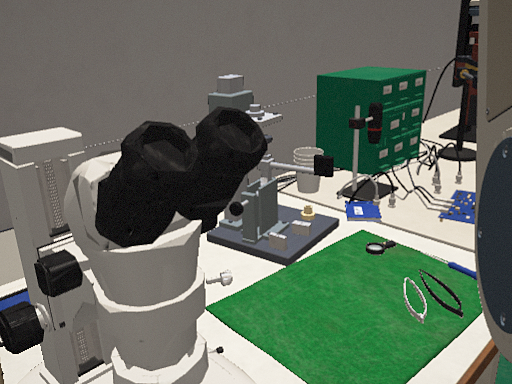

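View pics/top0.png

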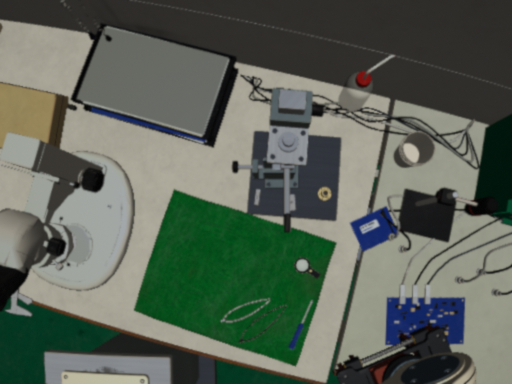

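Side view: black grip at about (323,165), knob at (237,209). Top view: grip near (288,225), knob near (236,167), post block at (292,105). Next, helpers and an enlarged composite.

```bash
cat > h.py <<'E'
import numpy as np,cv2
from scipy.spatial.transform import Rotation as R
def ray(m,uv):
    K=np.array([[m['fx'],0,m['cx']],[0,m['fy'],m['cy']],[0,0,1]])
    p=cv2.undistortPoints(np.array([[uv]],float),K,np.array([m['k1'],0,0,0,0]))[0,0]
    d=R.from_rotvec(m['attitude']).apply([p[0],-p[1],-1]); return np.array(m['position']),d/np.linalg.norm(d)
def proj(m,P):
    c=R.from_rotvec(m['attitude']).inv().apply(np.array(P)-m['position'])
    s=np.array([c[0],-c[1]])/-c[2]; s=s*(1+m['k1']*(s@s)); return s*m['fx']+[m['cx'],m['cy']]
def plane(m,uv,z):
    o,d=ray(m,uv); return o+d*(z-o[2])/d[2]
def tri(m1,a,m2,b):
    o1,d1=ray(m1,a);o2,d2=ray(m2,b)
    t=np.linalg.lstsq(np.c_[d1,-d2],o2-o1,rcond=None)[0]
    p,q=o1+t[0]*d1,o2+t[1]*d2; return (p+q)/2,np.linalg.norm(p-q)
E
python3 - <<'E'
import cv2,numpy as np
from h import *
from workcell import ctrl
s=cv2.imread("pics/side0.png")[65:265,200:350];t=cv2.imread("pics/top0.png")[80:240,220:350]
s=cv2.resize(s,None,fx=2.8,fy=2.8,interpolation=3);t=cv2.resize(t,None,fx=2.9,fy=2.9,interpolation=3)
c=np.zeros((560,800,3),np.uint8);c[:s.shape[0],:420]=s;c[:t.shape[0],422:422+t.shape[1]]=t[:,:378];cv2.imwrite("pics/c0.png",c)
ms,mt=ctrl.camera_model("side"),ctrl.camera_model("top")
print(tri(ms,(323,165),mt,(288,225)),tri(ms,(237,209),mt,(236,167)))
E
```

```text
(array([ 451.73448049, -431.79173028,  171.04275075]), np.float64(4.904629864734157)) (array([ 575.67967989, -329.56076689,  102.40713803]), np.float64(0.8467676906803184))
```

View pics/c0.png

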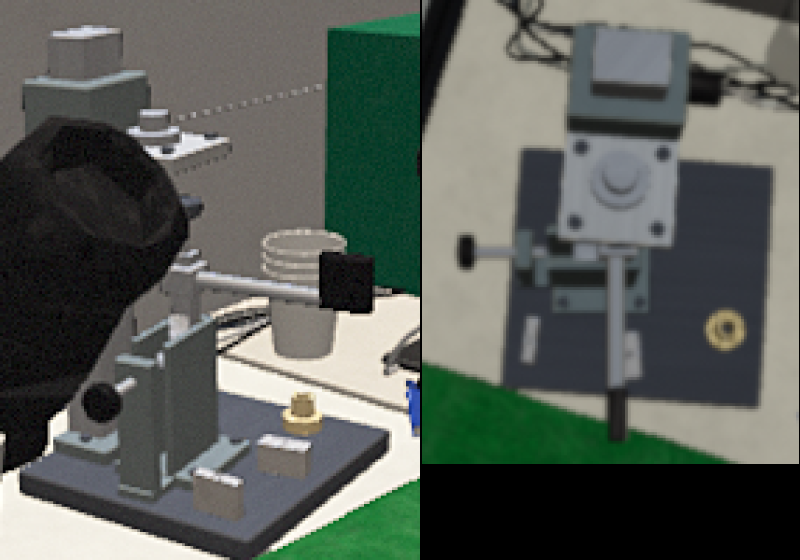

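Run:
```python
from h import *
from workcell import ctrl
np.set_printoptions(precision=1,suppress=True)
ms,mt=ctrl.camera_model("side"),ctrl.camera_model("top")
T=lambda x,y:(220+(x-422)/2.9,80+y/2.9); S=lambda x,y:(200+x/2.8,65+y/2.8)
g=tri(ms,S(347,282),mt,T(618,415));k=tri(ms,S(101,402),mt,T(465,251));print(g,k)
C=[plane(mt,T(*p),20)[:2] for p in((522,148),(773,168),(757,406),(503,386))]
L=np.array([[95,75],[95,-130],[-100,-130],[-100,75]]) # TL=+x+y ...
C=np.array(C);A=L-L.mean(0);B=C-C.mean(0)
yaw=np.arctan2((A[:,0]*B[:,1]-A[:,1]*B[:,0]).sum(),(A*B).sum());c,s=np.cos(yaw),np.sin(yaw);Rm=np.array([[c,-s],[s,c]])
o=C.mean(0)-Rm@L.mean(0);print("yaw",yaw,"org",o,"res",C-(L@Rm.T+o))
print("grip",o+Rm@[-120,0],"knob",o+Rm@[0,113])
for z in(159,167,175):print(z,plane(mt,T(618,415),z+5),proj(ms,[*(o+Rm@[-120,0]),z-4]))
print("bar dir",plane(mt,T(615,255),159)-plane(mt,T(618,385),159))
print("platefront",plane(mt,T(559,243),250),plane(mt,T(675,247),250))
```

```text
(array([ 452.9, -432.1,  169.5]), np.float64(0.43441754572639985)) (array([ 576.3, -327.3,  104. ]), np.float64(1.1323618768299577))
yaw -0.10199431807493525 org [ 574.  -431.4] res [[-1.4 -1. ]
 [-1.4  1.2]
 [ 1.8  2.3]
 [ 1.  -2.5]]
grip [ 454.6 -419.2] knob [ 585.5 -319. ]
159 [ 453.4 -432.3  164. ] [320.  175.4]
167 [ 453.1 -431.9  172. ] [320.1 171.1]
175 [ 452.8 -431.6  180. ] [320.2 166.8]
bar dir [88.4 -0.3  0. ]
platefront [ 554.9 -395.5  250. ] [ 550.9 -465.6  250. ]
```

```bash
cat >> h.py <<'E'
def delta(o,P,yaw):
    "shift in tool axes and turn about tool z to bring TCP (pointing down) to P, tool x at yaw"
    r=R.from_rotvec(o['orientation']); D=R.from_matrix(np.array([[np.cos(yaw),np.sin(yaw),0],[np.sin(yaw),-np.cos(yaw),0],[0,0,-1]]))
    return np.round(r.inv().apply(np.array(P)-o['ee_pos']),1),np.round((r.inv()*D).as_rotvec(),3)
E
python3 - <<'E'
from h import *
from workcell import ctrl
print(delta(ctrl.get_obs(),[440,-432,235],-.025)); print(ctrl.camera_model("wrist"))
E
```

```text
(array([260.3, -65.5, -12.9]), array([-0.001,  0.   ,  0.384]))
{'fx': 283.42289073328976, 'fy': 283.42289073328976, 'cx': 255.82079737143198, 'cy': 195.81197795307867, 'k1': -0.036391224581928686, 'position': array([ 295.64139227, -556.55112745,  384.49327   ]), 'attitude': array([-0.26081807,  0.18142456, -1.20396373])}
```

```bash
python3 -m inch '[{"xyz":[20,-5,-2],"rot":[0,0,0.03]},{"xyz":[45,-11,-4],"rot":[0,0,0.07]},{"xyz":[72,-18,-6],"rot":[0,0,0.11]},{"xyz":[100,-25,-8],"rot":[0,0,0.15]},{"xyz":[128,-32,-10],"rot":[0,0,0.19]},{"xyz":[156,-39,-12],"rot":[0,0,0.23]},{"xyz":[184,-46,-13],"rot":[0,0,0.27]},{"xyz":[212,-53,-13],"rot":[0,0,0.31]},{"xyz":[236,-59,-13],"rot":[0,0,0.35]},{"xyz":[252,-63,-13],"rot":[0,0,0.37]},{"xyz":[260,-65.5,-13],"rot":[0,0,0.384]},{"xyz":[260,-65.5,-13],"rot":[0,0,0.384]}]' 0
python3 -m inch '[{"xyz":[0,0,0],"rot":[0,0,0]},{"xyz":[0,0,0],"rot":[0,0,0]}]'
python3 - <<'E'
from h import *
from workcell import ctrl
m=ctrl.camera_model("wrist");np.save("m1.npy",m,allow_pickle=True)
cv2.imwrite("pics/w1.png",ctrl.get_image("wrist")[:,:,::-1]);print(m['position'],ctrl.get_obs()['ft_force'])
for z in(159,167,175):print(proj(m,[453,-432,z+15]))
print(proj(m,[577,-321,105]))
E
```

```text
t: 1.1
ee_pos: [441.2, -431.1, 235.2]
orientation: [-3.141, 0.037, 0.0]
ft_force: [-0.1, 0.7, 0.9]
width: 87.4
grasp_force: 0.0
t: 1.27
ee_pos: [439.3, -432.7, 235.4]
orientation: [-3.141, 0.039, 0.001]
ft_force: [-1.0, 0.0, 0.5]
width: 88.0
grasp_force: 0.0
[ 520.81866339 -434.86625788  397.87220483] [ 0.41008603 -0.01864744 -0.64557152]
[254.28037433 194.53922887]
[254.23741915 197.44634734]
[254.19147373 200.55673416]
[133.8822355   51.28969005]
```

View pics/w1.png

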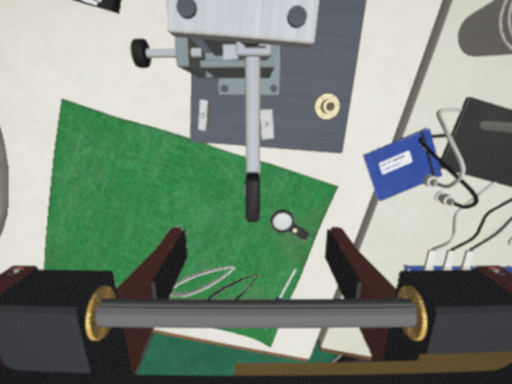

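Run:
```python
from h import *
from workcell import ctrl
m=np.load("m1.npy",allow_pickle=True).item();im=cv2.imread("pics/w1.png")
k=(im.max(2)<60).astype(np.uint8)
n,l,st,c=cv2.connectedComponentsWithStats(k)
for i in range(1,n):
    x,y,w,h,a=st[i]
    if a>100 and y+h<240 and 100<x<300: print(st[i],c[i])
g=cv2.cvtColor(im,6)
P=[]
for v in range(75,170,5):
    r=im[v,235:275].astype(int);ok=(r.max(1)>100)&(np.ptp(r,axis=1)<40)
    u=235+np.flatnonzero(ok&(np.arange(40)>9)&(np.arange(40)<27));P.append(plane(m,(u.mean(),v),175)[:2])
P=np.array(P);f=np.polyfit(P[:,0],P[:,1],1);print("yaw",f, "y at 453",np.polyval(f,453),P.round(1)[::4].tolist())
for p in((253,177),(247,190),(259,190),(253,219),(141,53)):print(p,plane(m,p,190).round(1),plane(m,p,152).round(1),plane(m,p,105).round(1))
o=ctrl.get_obs();print(o['ee_pos'],delta(o,[454,-432,158],-.02))
```

```text
[132  40  18  27 348] [139.78735632  52.75      ]
[246 173  13  48 448] [251.91964286 197.51785714]
yaw [-2.61955829e-02 -4.19271866e+02] y at 453 -431.1384651823422 [[544.7, -433.3], [530.8, -433.2], [516.3, -432.8], [501.4, -432.4], [485.9, -431.9]]
(253, 177) [ 471.7 -431.6  190. ] [ 462.7 -431.   152. ] [ 451.5 -430.3  105. ]
(247, 190) [ 461.6 -426.8  190. ] [ 450.8 -425.3  152. ] [ 437.4 -423.4  105. ]
(259, 190) [ 461.4 -435.9  190. ] [ 450.5 -436.1  152. ] [ 437.1 -436.3  105. ]
(253, 219) [ 437.8 -430.6  190. ] [ 422.6 -429.9  152. ] [ 403.8 -428.9  105. ]
(141, 53) [ 559.4 -358.7  190. ] [ 566.5 -344.8  152. ] [ 575.2 -327.6  105. ]
[ 439.23344322 -432.9652325   235.50091352] (array([14.8, -1.3, 77.5]), array([-0.   ,  0.   , -0.006]))
```

```bash
python3 -m inch '[{"xyz":[5,-1,5],"rot":[0,0,0]},{"xyz":[10,-2,15],"rot":[0,0,0]},{"xyz":[15,-2,26],"rot":[0,0,0]},{"xyz":[15,-2,38],"rot":[0,0,0]},{"xyz":[15,-2,50],"rot":[0,0,0]},{"xyz":[15,-2,61],"rot":[0,0,0]},{"xyz":[15,-2,70],"rot":[0,0,0]},{"xyz":[15,-2,77],"rot":[0,0,0]},{"xyz":[15,-2,79.5],"rot":[0,0,0]},{"xyz":[15,-2,79.5],"rot":[0,0,0]},{"xyz":[15,-2,79.5],"rot":[0,0,0]},{"xyz":[15,-2,79.5],"rot":[0,0,0]}]'
python3 -m inch '[{"xyz":[0,0,0],"rot":[0,0,0]},{"xyz":[0,0,0],"rot":[0,0,0]},{"xyz":[0,0,0],"rot":[0,0,0]}]'
python3 -m inch '[{"xyz":[0,0,0],"rot":[0,0,0]},{"xyz":[0,0,0],"rot":[0,0,0]},{"xyz":[0,0,0],"rot":[0,0,0]},{"xyz":[0,0,0],"rot":[0,0,0]},{"xyz":[0,0,0],"rot":[0,0,0]},{"xyz":[0,0,0],"rot":[0,0,0]},{"xyz":[0,0,0],"rot":[0,0,0]},{"xyz":[0,0,0],"rot":[0,0,0]},{"xyz":[0,0,0],"rot":[0,0,0]},{"xyz":[0,0,0],"rot":[0,0,0]},{"xyz":[0,0,0],"rot":[0,0,0]},{"xyz":[0,0,0],"rot":[0,0,0]}]' 255
```

```text
t: 2.32
ee_pos: [455.3, -431.3, 156.8]
orientation: [3.141, -0.04, 0.001]
ft_force: [-0.7, -0.5, 0.7]
width: 88.1
grasp_force: 0.0
t: 2.57
ee_pos: [455.1, -431.1, 156.6]
orientation: [3.141, -0.04, 0.001]
ft_force: [-0.2, -0.2, 0.2]
width: 88.1
grasp_force: 0.0
t: 3.57
ee_pos: [454.9, -430.3, 156.1]
orientation: [-3.14, 0.04, 0.001]
ft_force: [0.2, 6.9, 7.2]
width: 11.8
grasp_force: 30.1
```

```bash
python3 -m inch '[{"xyz":[0,-0.4,0],"rot":[0,0,0]},{"xyz":[0,-0.8,0],"rot":[0,0,0]},{"xyz":[0,-0.8,0],"rot":[0,0,0]},{"xyz":[0,-0.8,0],"rot":[0,0,0]}]'
python3 -m inch '[{"xyz":[0,0,-0.5],"rot":[0,0,0]},{"xyz":[0,0,-0.5],"rot":[0,0,0]},{"xyz":[0,0,-0.5],"rot":[0,0,0]},{"xyz":[0,0,-0.5],"rot":[0,0,0]}]'
```

```text
t: 3.9
ee_pos: [455.0, -430.3, 156.4]
orientation: [3.141, -0.04, 0.0]
ft_force: [-0.9, 0.6, 3.8]
width: 12.2
grasp_force: 30.0
t: 4.23
ee_pos: [455.0, -430.2, 156.5]
orientation: [3.141, -0.04, -0.0]
ft_force: [-0.4, -1.0, 0.1]
width: 12.0
grasp_force: 30.0
```

```bash
f(){ grep -E "ee_pos|ft_force" | tr '\n' ' '; echo; }
for i in 1 2 3 4 5 6 7 8 9 10; do python3 -m inch '[{"xyz":[0,0,-1],"rot":[0,0,0]},{"xyz":[0,0,-1],"rot":[0,0,0]},{"xyz":[0,0,-1],"rot":[0,0,0]}]' | f; done
```

```text
ee_pos: [455.0, -430.2, 157.1] ft_force: [1.6, -3.9, -8.4] 
ee_pos: [455.0, -430.2, 158.5] ft_force: [2.5, -3.4, -6.8] 
ee_pos: [455.0, -430.2, 159.7] ft_force: [1.8, -4.6, -7.4] 
ee_pos: [455.0, -430.2, 160.7] ft_force: [2.5, -3.6, -7.4] 
ee_pos: [455.0, -430.2, 161.7] ft_force: [2.3, -4.2, -8.0] 
ee_pos: [455.0, -430.2, 162.6] ft_force: [2.1, -5.4, -8.0] 
ee_pos: [455.0, -430.2, 164.0] ft_force: [0.6, -3.0, -4.0] 
ee_pos: [455.0, -430.2, 164.9] ft_force: [0.8, -3.8, -5.1] 
ee_pos: [455.0, -430.2, 165.7] ft_force: [1.9, -4.7, -6.7] 
ee_pos: [455.0, -430.2, 166.6] ft_force: [1.8, -5.2, -6.1]
```

```bash
f(){ grep -E "ee_pos|ft_force" | tr '\n' ' '; echo; }
python3 -m inch '[{"xyz":[0,0.4,-1],"rot":[0,0,0]},{"xyz":[0,0.4,-1],"rot":[0,0,0]},{"xyz":[0,0.4,-1],"rot":[0,0,0]}]' | f
for i in 1 2 3 4 5 6 7; do python3 -m inch '[{"xyz":[0,0,-1],"rot":[0,0,0]},{"xyz":[0,0,-1],"rot":[0,0,0]},{"xyz":[0,0,-1],"rot":[0,0,0]}]' | f; done
```

```text
ee_pos: [455.0, -430.2, 167.5] ft_force: [1.2, -3.3, -7.1] 
ee_pos: [455.0, -430.2, 168.6] ft_force: [3.2, -1.9, -8.1] 
ee_pos: [455.0, -430.3, 169.6] ft_force: [3.5, -0.1, -9.0] 
ee_pos: [455.0, -430.3, 170.6] ft_force: [3.9, 0.2, -9.4] 
ee_pos: [455.0, -430.2, 172.0] ft_force: [3.1, 2.3, -4.7] 
ee_pos: [454.9, -430.3, 172.7] ft_force: [1.8, 2.4, -5.6] 
ee_pos: [455.0, -430.3, 173.6] ft_force: [2.5, 3.2, -5.8] 
ee_pos: [454.9, -430.3, 174.6] ft_force: [2.5, 3.1, -5.7]
```

```bash
f(){ grep -E "ee_pos|ft_force" | tr '\n' ' '; echo; }
for i in 1 2 3 4 5 6 7; do python3 -m inch '[{"xyz":[0,0,-1],"rot":[0,0,0]},{"xyz":[0,0,-1],"rot":[0,0,0]},{"xyz":[0,0,-1],"rot":[0,0,0]}]' | f; done
```

```text
ee_pos: [454.9, -430.3, 175.7] ft_force: [2.3, 3.7, -5.2] 
ee_pos: [455.0, -430.3, 176.6] ft_force: [3.7, 3.5, -7.1] 
ee_pos: [454.9, -430.3, 177.5] ft_force: [3.9, 3.9, -8.7] 
ee_pos: [454.9, -430.3, 178.4] ft_force: [4.3, 3.3, -8.3] 
ee_pos: [455.0, -430.3, 179.7] ft_force: [2.8, 3.9, -5.5] 
ee_pos: [455.0, -430.3, 180.7] ft_force: [2.5, 3.8, -5.4] 
ee_pos: [455.0, -430.3, 181.7] ft_force: [3.7, 3.4, -6.8]
```

```bash
f(){ grep -E "ee_pos|ft_force" | tr '\n' ' '; echo; }
for i in 1 2 3 4 5 6; do python3 -m inch '[{"xyz":[0,0,-1],"rot":[0,0,0]},{"xyz":[0,0,-1],"rot":[0,0,0]},{"xyz":[0,0,-1],"rot":[0,0,0]}]' | f; done
python3 - <<'E'
from workcell import ctrl
import cv2
a=ctrl.get_image("side")[:,:,::-1][90:230,190:350];cv2.imwrite("pics/s2.png",cv2.resize(a,None,fx=4.2,fy=4.2,interpolation=3))
E
```

```text
ee_pos: [454.9, -430.3, 182.7] ft_force: [3.0, 4.8, -6.7] 
ee_pos: [454.9, -430.3, 183.3] ft_force: [4.9, 4.0, -9.2] 
ee_pos: [454.9, -430.2, 184.2] ft_force: [4.0, 3.0, -9.3] 
ee_pos: [454.9, -430.3, 185.0] ft_force: [4.9, 3.4, -12.0] 
ee_pos: [455.0, -430.3, 186.0] ft_force: [5.4, 2.9, -14.6] 
ee_pos: [454.9, -430.3, 186.8] ft_force: [4.8, 2.5, -9.8]
```

View pics/s2.png

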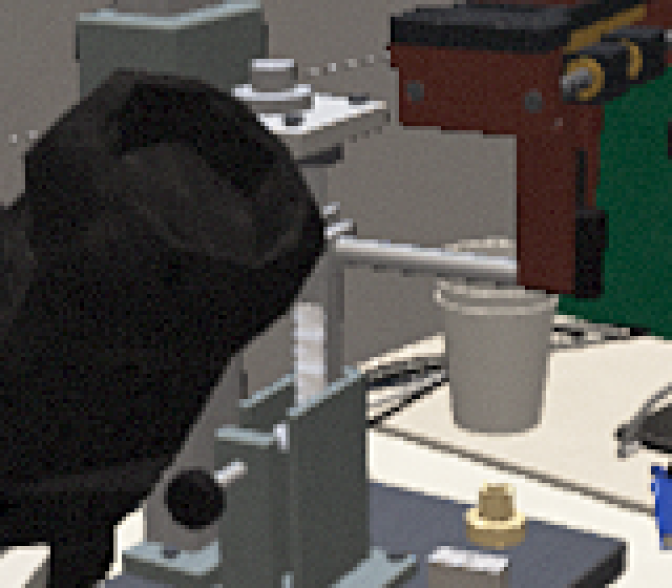

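Side view: the head (325,155) is now right under the plate. The force step at z ≈ 183 puts first touch between the clicks at about 179.5 and 186.5. That makes the last click the first after touch, so one more is needed, near z ≈ 194.5.

```bash
f(){ grep -E "ee_pos|ft_force" | tr '\n' ' '; echo; }
for i in 1 2 3 4 5 6 7; do python3 -m inch '[{"xyz":[0,0,-1],"rot":[0,0,0]},{"xyz":[0,0,-1],"rot":[0,0,0]},{"xyz":[0,0,-1],"rot":[0,0,0]}]' | f; done
```

```text
ee_pos: [455.0, -430.3, 188.0] ft_force: [4.8, 2.8, -11.2] 
ee_pos: [455.0, -430.3, 189.0] ft_force: [4.5, 3.4, -11.6] 
ee_pos: [455.0, -430.3, 189.9] ft_force: [6.1, 2.2, -12.2] 
ee_pos: [454.9, -430.3, 190.8] ft_force: [5.8, 1.8, -15.2] 
ee_pos: [454.9, -430.3, 191.8] ft_force: [4.8, 2.2, -12.3] 
ee_pos: [454.9, -430.2, 192.6] ft_force: [5.9, 1.1, -14.5] 
ee_pos: [455.0, -430.3, 193.5] ft_force: [5.2, 1.5, -14.1]
```

```bash
f(){ grep -E "ee_pos|ft_force" | tr '\n' ' '; echo; }
for i in 1 2; do python3 -m inch '[{"xyz":[0,0,-0.7],"rot":[0,0,0]},{"xyz":[0,0,-0.7],"rot":[0,0,0]},{"xyz":[0,0,-0.7],"rot":[0,0,0]}]' | f; done
```

```text
ee_pos: [454.9, -430.3, 194.0] ft_force: [6.5, 1.4, -15.0] 
ee_pos: [454.9, -430.3, 194.7] ft_force: [6.1, 0.5, -13.5]
```

```bash
f(){ grep -E "ee_pos|ft_force" | tr '\n' ' '; echo; }
for i in 1 2 3; do python3 -m inch '[{"xyz":[0,0,0],"rot":[0,0,0]},{"xyz":[0,0,0],"rot":[0,0,0]}]' | f; done
python3 -m inch '[{"xyz":[0,0,-0.5],"rot":[0,0,0]},{"xyz":[0,0,-0.5],"rot":[0,0,0]},{"xyz":[0,0,-0.5],"rot":[0,0,0]}]' | f
```

```text
ee_pos: [455.0, -430.3, 194.7] ft_force: [7.1, 1.3, -17.2] 
ee_pos: [454.9, -430.3, 194.7] ft_force: [6.5, 0.4, -17.5] 
ee_pos: [454.9, -430.3, 194.5] ft_force: [6.1, 0.6, -18.1] 
ee_pos: [454.9, -430.3, 195.2] ft_force: [7.0, 1.3, -15.9]
```

```bash
f(){ grep -E "ee_pos|ft_force" | tr '\n' ' '; echo; }
for i in 1 2; do python3 -m inch '[{"xyz":[0,0,-0.5],"rot":[0,0,0]},{"xyz":[0,0,-0.5],"rot":[0,0,0]},{"xyz":[0,0,-0.5],"rot":[0,0,0]},{"xyz":[0,0,-0.5],"rot":[0,0,0]}]' | f; done
python3 -m inch '[{"xyz":[0,0,0],"rot":[0,0,0]},{"xyz":[0,0,0],"rot":[0,0,0]},{"xyz":[0,0,0],"rot":[0,0,0]}]' | f
python3 - <<'E'
from workcell import ctrl
import cv2,numpy as np
a=ctrl.get_image("side")[:,:,::-1];cv2.imwrite("pics/s3.png",a);b=cv2.imread("pics/s2.png")
a=cv2.resize(a[90:230,190:350],None,fx=4.2,fy=4.2,interpolation=3)
cv2.imwrite("pics/s3c.png",np.hstack([b[100:,200:600],a[100:,200:600]]))
E
```

```text
ee_pos: [454.9, -430.3, 196.0] ft_force: [5.2, 1.8, -14.2] 
ee_pos: [454.9, -430.3, 196.7] ft_force: [5.6, 2.0, -13.9] 
ee_pos: [454.9, -430.3, 196.6] ft_force: [5.4, 1.3, -12.7]
```

View pics/s3c.png

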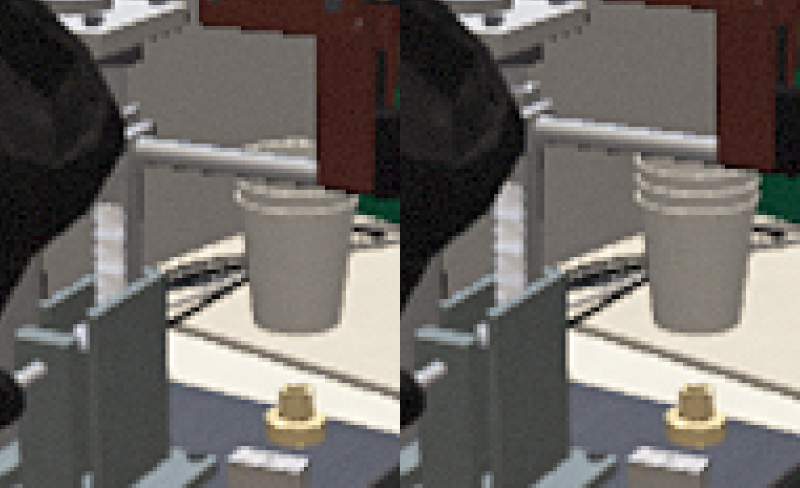

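```bash
f(){ grep -E "ee_pos|ft_force" | tr '\n' ' '; echo; }
for i in 1 2 3 4 5; do python3 -m inch '[{"xyz":[0,0,0.5],"rot":[0,0,0]},{"xyz":[0,0,0.5],"rot":[0,0,0]},{"xyz":[0,0,0.5],"rot":[0,0,0]}]' | f; done
```

```text
ee_pos: [454.9, -430.3, 196.6] ft_force: [3.7, 2.8, -9.0] 
ee_pos: [455.0, -430.3, 196.5] ft_force: [4.3, 4.4, -6.9] 
ee_pos: [454.9, -430.3, 196.4] ft_force: [2.2, 5.0, -4.9] 
ee_pos: [455.0, -430.3, 196.4] ft_force: [1.8, 6.1, -1.4] 
ee_pos: [455.0, -430.3, 196.3] ft_force: [1.1, 5.4, 2.4]
```

```bash
f(){ grep -E "t:|ee_pos|ft_force|width" | tr '\n' ' '; echo; }
python3 -m inch '[{"xyz":[0,-0.4,-0.2],"rot":[0,0,0]},{"xyz":[0,-0.4,-0.2],"rot":[0,0,0]},{"xyz":[0,-0.4,-0.2],"rot":[0,0,0]}]'|f
python3 -m inch '[{"xyz":[0,0,0],"rot":[0,0,0]},{"xyz":[0,0,0],"rot":[0,0,0]},{"xyz":[0,0,0],"rot":[0,0,0]},{"xyz":[0,0,0],"rot":[0,0,0]},{"xyz":[0,0,0],"rot":[0,0,0]},{"xyz":[0,0,0],"rot":[0,0,0]},{"xyz":[0,0,0],"rot":[0,0,0]},{"xyz":[0,0,0],"rot":[0,0,0]}]' 0|f
python3 -m inch '[{"xyz":[0,0,-4],"rot":[0,0,0]},{"xyz":[0,0,-12],"rot":[0,0,0]},{"xyz":[0,0,-22],"rot":[0,0,0]},{"xyz":[0,0,-32],"rot":[0,0,0]},{"xyz":[0,0,-42],"rot":[0,0,0]},{"xyz":[0,0,-52],"rot":[0,0,0]},{"xyz":[0,0,-60],"rot":[0,0,0]},{"xyz":[0,0,-65],"rot":[0,0,0]},{"xyz":[0,0,-65],"rot":[0,0,0]},{"xyz":[0,0,-65],"rot":[0,0,0]}]'|f
python3 - <<'E'
from h import *
from workcell import ctrl
mw=ctrl.camera_model("wrist");cv2.imwrite("pics/w4.png",ctrl.get_image("wrist")[:,:,::-1]);np.save("m4.npy",mw,allow_pickle=True)
im=cv2.imread("pics/w4.png");k=(im.max(2)<60).astype(np.uint8);n,l,st,c=cv2.connectedComponentsWithStats(k)
for i in range(1,n):
    if st[i][4]>80 and c[i][1]<240:print(st[i],c[i].round(1),plane(mw,c[i],105).round(1))
o=ctrl.get_obs();print(o['qpos'].round(2))
E
```

```text
t: 17.5 ee_pos: [455.0, -430.3, 196.2] ft_force: [-1.2, 5.6, 4.7] width: 11.8 
t: 18.17 ee_pos: [455.0, -430.2, 195.2] ft_force: [0.2, -0.8, -0.0] width: 61.4 
t: 19.0 ee_pos: [455.0, -430.1, 260.5] ft_force: [-0.7, 0.4, -0.7] width: 88.1 
[ 85   0  51  31 766] [115.3  11.1] [ 635.4 -294.8  105. ]
[438   0  58  10 105] [465.3   3.8] [ 634.8 -646.   105. ]
[147  63  15  23 251] [153.5  73.7] [ 575.3 -326.5  105. ]
[450 112  19  28 173] [459.4 125.2] [ 514.8 -658.9  105. ]
[491 121  21  14  94] [503.6 128.1] [ 511.  -711.7  105. ]
[ 447  137   65   54 1937] [483.7 165.5] [ 468.4 -696.7  105. ]
[411 146  33  38 192] [430.6 167. ] [ 468.  -632.9  105. ]
[249 196  14  51 652] [255.6 221.2] [ 406.6 -428.9  105. ]
[-0.78  0.39  1.59 -0.    1.16  0.82]
```

Run:
```python
from h import *
from workcell import ctrl
np.set_printoptions(precision=0,suppress=True)
ms,mt=ctrl.camera_model("side"),ctrl.camera_model("top")
for a in((237,135),(165,150),(60,270),(40,135)):
    for b in((92,180),(55,245),(10,240),(40,150)):print(a,b,*tri(ms,a,mt,b))
a=ctrl.get_image("side")[:,:,::-1];t=ctrl.get_image("top")[:,:,::-1]
cv2.imwrite("pics/st5.png",np.hstack([cv2.resize(a[60:320,0:340],(400,306)),cv2.resize(t[60:360,0:392],(400,306))]))
o=ctrl.get_obs();print(delta(o,[577,-284,260],1.545))
```

```text
(237, 135) (92, 180) [ 487. -127.  306.] 85.39654468916312
(237, 135) (55, 245) [407. -53. 321.] 24.383164084262827
(237, 135) (10, 240) [396.   4. 342.] 68.76271614358373
(237, 135) (40, 150) [496. -75. 338.] 167.4675512813697
(165, 150) (92, 180) [526. -93. 280.] 7.882537840601377
(165, 150) (55, 245) [432. -21. 303.] 40.571675360340556
(165, 150) (10, 240) [420.  32. 325.] 13.178881443271651
(165, 150) (40, 150) [536. -44. 311.] 100.60138526701377
(60, 270) (92, 180) [576.  -2. 141.] 70.37345252479874
(60, 270) (55, 245) [452.  62. 205.] 107.91941648488796
(60, 270) (10, 240) [438. 111. 238.] 38.27182807310971
(60, 270) (40, 150) [591.  50. 181.] 47.27037472106151
(40, 135) (92, 180) [570. -38. 287.] 127.7628142662211
(40, 135) (55, 245) [461.  27. 311.] 148.0120296635222
(40, 135) (10, 240) [449.  74. 329.] 82.23889671975768
(40, 135) (40, 150) [588.   7. 309.] 25.088406098495952
(array([ 119., -149.,   -0.]), array([-0.,  0., -2.]))
```

View pics/st5.png

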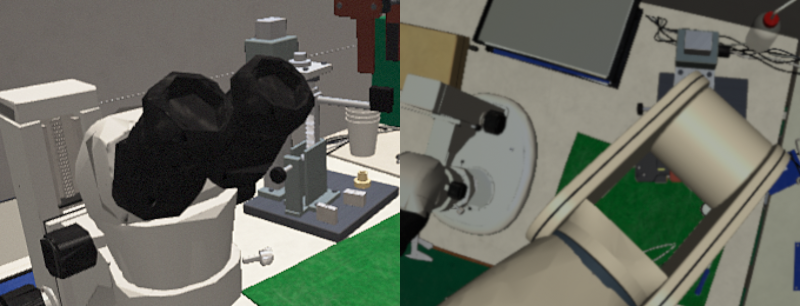

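Nothing has fallen and the column stands raised. The microscope reaches out to y ≈ -130 at worst, so I'll keep the approach close to the knob.

```bash
f(){ grep -E "t:|ee_pos|ft_force|width|orient" | tr '\n' ' '; echo; }
python3 -m inch '[{"xyz":[4,-10,0],"rot":[0,0,-0.06]},{"xyz":[8,-22,0],"rot":[0,0,-0.15]},{"xyz":[14,-35,0],"rot":[0,0,-0.25]},{"xyz":[22,-50,0],"rot":[0,0,-0.35]},{"xyz":[32,-65,0],"rot":[0,0,-0.45]},{"xyz":[42,-80,0],"rot":[0,0,-0.55]},{"xyz":[53,-95,0],"rot":[0,0,-0.65]},{"xyz":[64,-108,0],"rot":[0,0,-0.75]},{"xyz":[75,-118,0],"rot":[0,0,-0.85]},{"xyz":[86,-126,0],"rot":[0,0,-0.95]},{"xyz":[94,-130,0],"rot":[0,0,-1.0]},{"xyz":[98,-132,0],"rot":[0,0,-1.03]}]' 255 |f
python3 - <<'E'
from h import *
from workcell import ctrl
print(delta(ctrl.get_obs(),[577,-298,260],1.545))
E
```

```text
t: 20.15 ee_pos: [557.0, -299.7, 259.6] orientation: [-2.75, -1.517, 0.0] ft_force: [0.3, -1.1, -0.1] width: 11.3 
(array([12.1, 16. , -0.4]), array([-0.001, -0.   , -0.537]))
```

```bash
f(){ grep -E "t:|ee_pos|ft_force|width|orient" | tr '\n' ' '; echo; }
python3 -m inch '[{"xyz":[1,2,0],"rot":[0,0,-0.06]},{"xyz":[3,5,0],"rot":[0,0,-0.14]},{"xyz":[5,8,0],"rot":[0,0,-0.23]},{"xyz":[8,11,0],"rot":[0,0,-0.32]},{"xyz":[10,14,0],"rot":[0,0,-0.41]},{"xyz":[12,16,0],"rot":[0,0,-0.49]},{"xyz":[12,16,0],"rot":[0,0,-0.537]},{"xyz":[12,16,0],"rot":[0,0,-0.537]},{"xyz":[12,16,0],"rot":[0,0,-0.537]},{"xyz":[12,16,0],"rot":[0,0,-0.537]}]' |f
python3 - <<'E'
from h import *
from workcell import ctrl
m=ctrl.camera_model("wrist");a=ctrl.get_image("wrist")[:,:,::-1];cv2.imwrite("pics/w6.png",a)
print(ctrl.get_obs()['qpos'].round(2),m['position'],proj(m,[577,-320,105]))
s=ctrl.get_image("side")[:,:,::-1]
cv2.imwrite("pics/ws6.png",np.hstack([cv2.resize(a,(400,300)),cv2.resize(s,(400,300))]))
E
```

```text
t: 20.98 ee_pos: [575.9, -299.2, 260.0] orientation: [-2.255, -2.186, 0.0] ft_force: [0.4, 0.3, 0.4] width: 0.3 
[-0.5   0.42  1.54 -0.    1.18 -0.47] [ 578.96028464 -218.36889883  422.52269446] [257.10183762 198.81491853]
```

View pics/ws6.png

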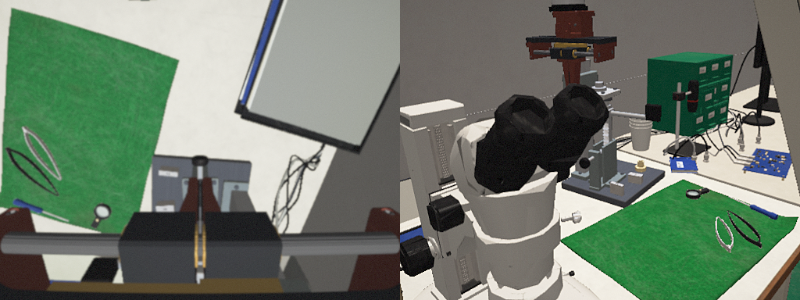

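Wrist view: the knob (≈(199,158) in the composite) is lined up with the closed fingers, with a gap in front of them. Descending.

```bash
f(){ grep -E "t:|ee_pos|ft_force|width|orient" | tr '\n' ' '; echo; }
python3 -m inch '[{"xyz":[3,0,5],"rot":[0,0,0]},{"xyz":[5,0,15],"rot":[0,0,0]},{"xyz":[5,0,30],"rot":[0,0,0]},{"xyz":[5,0,46],"rot":[0,0,0]},{"xyz":[5,0,62],"rot":[0,0,0]},{"xyz":[5,0,78],"rot":[0,0,0]},{"xyz":[5,0,94],"rot":[0,0,0]},{"xyz":[5,0,110],"rot":[0,0,0]},{"xyz":[5,0,126],"rot":[0,0,0]},{"xyz":[5,0,140],"rot":[0,0,0]},{"xyz":[5,0,148],"rot":[0,0,0]},{"xyz":[5,0,150],"rot":[0,0,0]}]' |f
python3 -m inch '[{"xyz":[0,0,7],"rot":[0,0,0]},{"xyz":[0,0,13],"rot":[0,0,0]},{"xyz":[0,0,13],"rot":[0,0,0]},{"xyz":[0,0,13],"rot":[0,0,0]}]' |f
for i in 1 2 3 4 5 6; do python3 -m inch '[{"xyz":[-1.5,0,0],"rot":[0,0,0]},{"xyz":[-3,0,0],"rot":[0,0,0]},{"xyz":[-3,0,0],"rot":[0,0,0]}]' |f;done
```

```text
t: 22.08 ee_pos: [575.3, -293.4, 108.1] orientation: [-2.251, -2.187, 0.001] ft_force: [0.4, 0.5, 0.9] width: 0.3 
t: 22.42 ee_pos: [576.4, -294.1, 97.3] orientation: [2.253, 2.189, -0.0] ft_force: [0.2, 0.2, 0.4] width: 0.1 
t: 22.67 ee_pos: [576.6, -297.6, 97.9] orientation: [2.253, 2.188, 0.0] ft_force: [-0.0, -0.6, 0.0] width: 0.7 
t: 22.92 ee_pos: [576.3, -300.5, 97.4] orientation: [2.253, 2.189, 0.0] ft_force: [0.9, 1.0, 0.1] width: 0.3 
t: 23.17 ee_pos: [576.1, -303.4, 97.3] orientation: [2.254, 2.189, -0.0] ft_force: [-0.4, 0.9, 0.4] width: 0.3 
t: 23.42 ee_pos: [576.1, -306.4, 97.3] orientation: [2.253, 2.189, 0.0] ft_force: [0.0, -0.7, 0.5] width: 0.6 
t: 23.67 ee_pos: [576.0, -309.4, 97.3] orientation: [2.253, 2.189, -0.0] ft_force: [-0.3, -0.8, -0.1] width: 0.4 
t: 23.92 ee_pos: [575.8, -312.0, 97.2] orientation: [-2.253, -2.189, -0.0] ft_force: [-0.4, 1.0, 0.9] width: 0.6
```

```bash
f(){ grep -E "t:|ee_pos|ft_force" | tr '\n' ' '; echo; }
for i in 1 2 3 4 5; do python3 -m inch '[{"xyz":[-1.5,0,0],"rot":[0,0,0]},{"xyz":[-3,0,0],"rot":[0,0,0]},{"xyz":[-3,0,0],"rot":[0,0,0]}]' |f;done
```

```text
t: 24.17 ee_pos: [575.8, -315.2, 97.3] ft_force: [0.4, 2.2, 0.5] 
t: 24.42 ee_pos: [575.7, -318.4, 97.3] ft_force: [0.4, 1.4, 0.8] 
t: 24.67 ee_pos: [575.6, -321.4, 97.2] ft_force: [0.3, 0.9, 0.9] 
t: 24.92 ee_pos: [575.5, -324.4, 97.3] ft_force: [0.1, 2.3, 0.9] 
t: 25.17 ee_pos: [575.4, -327.4, 97.3] ft_force: [0.7, 2.3, 0.5]
```

```bash
f(){ grep -E "t:|ee_pos|ft_force" | tr '\n' ' '; echo; }
for i in 1 2 3 4 5; do python3 -m inch '[{"xyz":[-1,0,0],"rot":[0,0,0]},{"xyz":[-1,0,0],"rot":[0,0,0]},{"xyz":[-1,0,0],"rot":[0,0,0]}]' |f;done
```

```text
t: 25.42 ee_pos: [575.4, -328.2, 97.3] ft_force: [0.9, 0.7, -0.5] 
t: 25.67 ee_pos: [575.4, -329.0, 97.3] ft_force: [0.5, 3.3, 0.8] 
t: 25.92 ee_pos: [575.4, -329.0, 97.3] ft_force: [1.2, 7.0, 1.3] 
t: 26.17 ee_pos: [575.4, -329.1, 97.3] ft_force: [1.4, 10.4, 4.1] 
t: 26.42 ee_pos: [575.3, -329.2, 97.3] ft_force: [1.7, 14.2, 6.7]
```

```bash
f(){ grep -E "t:|ee_pos|ft_force" | tr '\n' ' '; echo; }
python3 -m inch '[{"xyz":[-1,0,0],"rot":[0,0,0]},{"xyz":[-2,0,0],"rot":[0,0,0]},{"xyz":[-2,0,0],"rot":[0,0,0]},{"xyz":[-2,0,0],"rot":[0,0,0]}]' |f
python3 -m inch '[{"xyz":[2,0,0],"rot":[0,0,0]},{"xyz":[6,0,0],"rot":[0,0,0]},{"xyz":[14,0,0],"rot":[0,0,0]},{"xyz":[24,0,0],"rot":[0,0,0]},{"xyz":[34,0,0],"rot":[0,0,0]},{"xyz":[40,0,0],"rot":[0,0,0]},{"xyz":[40,0,0],"rot":[0,0,0]}]' |f
python3 -m inch '[{"xyz":[0,0,-5],"rot":[0,0,0]},{"xyz":[0,0,-15],"rot":[0,0,0]},{"xyz":[0,0,-30],"rot":[0,0,0]},{"xyz":[0,0,-46],"rot":[0,0,0]},{"xyz":[0,0,-62],"rot":[0,0,0]},{"xyz":[0,0,-78],"rot":[0,0,0]},{"xyz":[0,0,-94],"rot":[0,0,0]},{"xyz":[0,0,-110],"rot":[0,0,0]},{"xyz":[0,0,-122],"rot":[0,0,0]},{"xyz":[0,0,-128],"rot":[0,0,0]},{"xyz":[0,0,-130],"rot":[0,0,0]},{"xyz":[0,0,-130],"rot":[0,0,0]}]' |f
python3 - <<'E'
from h import *
from workcell import ctrl
m=ctrl.camera_model("wrist");a=ctrl.get_image("wrist")[:,:,::-1];ms=ctrl.camera_model("side")
ax=np.array([574.6,-434.1]);ex=np.array([.9997,-.026]);ey=np.array([.026,.9997])
for l in(0,14,18,20,22):
    P=[*(ax+ey*(109-l)),105];print(l,proj(ms,P),proj(m,P))
for d in(48,56,64):P=[*(ax-ex*120),20+139+d-4];print("grip",d,proj(ms,P))
s=ctrl.get_image("side")[:,:,::-1];cv2.imwrite("pics/s7.png",s);cv2.imwrite("pics/w7.png",a)
k=(s.max(2)<60).astype(np.uint8);n,L,st,c=cv2.connectedComponentsWithStats(k)
for i in range(1,n):
    if st[i][4]>60 and 215<c[i][0]<340 and c[i][1]<230:print(st[i],c[i])
cv2.imwrite("pics/ws7.png",np.hstack([cv2.resize(s[90:260,200:350],(400,453),interpolation=3),cv2.resize(a[160:340,170:330],(400,453),interpolation=3)]))
E
```

```text
t: 26.75 ee_pos: [575.3, -329.3, 97.4] ft_force: [2.2, 21.7, 8.5] 
t: 27.33 ee_pos: [576.3, -292.7, 97.2] ft_force: [-0.1, -0.6, -0.2] 
t: 28.33 ee_pos: [576.4, -294.3, 227.7] ft_force: [0.8, 0.3, 1.1] 
0 [234.54367876 208.32730942] [257.283185   216.75464635]
14 [238.85101254 205.62802274] [257.32352915 228.70815933]
18 [240.06104961 204.86972516] [257.33481928 232.06293588]
20 [240.66269359 204.49269096] [257.34042554 233.73037188]
22 [241.26210452 204.11705605] [257.3460061 235.3912085]
grip 48 [323.04388262 147.653971  ]
grip 56 [323.13290289 143.25016487]
grip 64 [323.22246601 138.81706786]
[206   9  32   3  69] [221.23188406  10.24637681]
[323 157  29  14  69] [336.60869565 165.53623188]
[235 198  15  14 156] [241.70512821 204.62820513]
```

View pics/ws7.png

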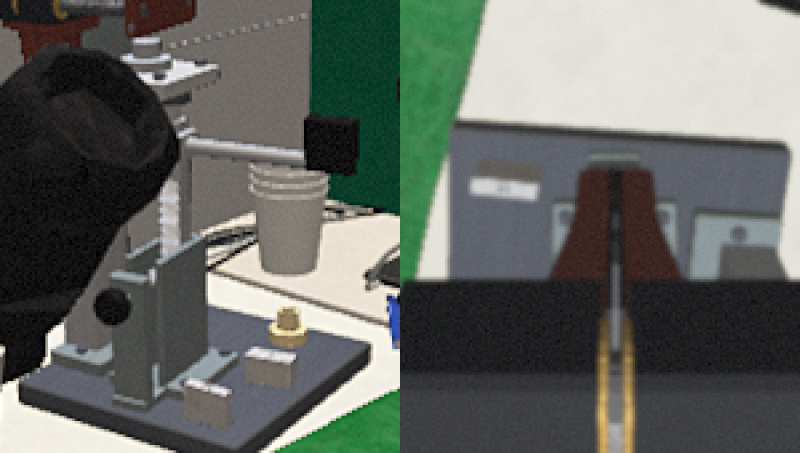

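The side view shows the knob at (241.7,204.6), against (241.3,204.1) predicted for home. The grip at (324.5,144.4) matches 56 mm travel. The loose parts are undisturbed and the arm is clear, so I'm handing in.

```bash
python3 -c "
from workcell import ctrl
print(ctrl.close_job())"
```

```text
the job is handed in; nothing more can be done
None
```

I handed the job in at about 28 s: the column stands on its pawl at about 56 mm travel, two clicks past first touch (about 43 mm), the lock plunger is home against its stop, and the loose parts look undisturbed.

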